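# Click the weekly tablet dispenser round to the filled compartment

## Robot

A 6-joint arm with a two-finger parallel gripper is mounted at the origin on a cart in front of the work surface, level with it; the furniture and walls round the work are solid. World frame = base frame: x ahead of the robot, y to its left, z up, the work surface at z = 0. Lengths are in m, angles in rad, forces in N, time in s.
With the tool pointing down it reaches from about 0.225 to 0.875 m from the base axis. Payload 3.4 kg.
Tool frame: the origin (TCP) lies at the very end of the fingers, on their centre line; the grasp point (between the pads) lies 19 mm behind it; z points along the fingers, y is the line along which they close (so a half turn about z gives the same grasp; the last joint's range is limited). The gripper opens to 85 mm and grips with 20 to 120 N. Pads are 22 mm wide; open, the fingers measure 114 mm over their backs; the gripper's body (76 mm by 85 mm) begins 54 mm behind the grasp point. The pads swing forward as they close: fully open they stand 13 mm farther back than shut.
Start: joints at [1.142, 0.276, 1.505, -0, 1.361, -0.121], TCP at [0.174, 0.548, 0.231] pointing down, gripper open.
Joint ranges: [-2.89, 2.89], [-0.75, 2.08], [0.22, 2.7], [-1.18, 4.32], [0.11, 2.71], [-2.7, 2.7]. Speed limits (rad/s): [2.57, 2.57, 3.14, 3.14, 3.14, 3.14].

## Interface

Orientations are given as a unit quaternion [w, x, y, z].
In Python, from bench import env gives the robot as it stands. Calls block until the motion is done:
- env.move_to(position, orientation): joint-space move of the TCP to a pose.
- env.movel(position, attitude=None, rate=0.15, stop_force=None): straight line of the TCP; attitude=None keeps the orientation; rate is the mean speed in m/s. With stop_force (N) it stops when the force on the tool has changed by that much, and returns True; else False.
- env.goto_joints(angles): joint-space move.
- env.let_go() and env.clamp(grip_force=None): open the fingers fully, or close them until they stop; grip_force is the grip in N (None keeps the last).
- env.hold(seconds).
- env.inverse_kinematics(position, orientation): joint angles nearest the present ones, or None.
- env.observe(): the state.
- env.capture(name): name is "scene" or "side" or "wrist"; returns the picture (384x512x3 uint8, red, green, blue); there is no depth.
- env.calibration(name): a dict with "fx", "fy", "cx", "cy" (pixels), "world_from_camera" (4x4, takes a point from camera to world coordinates); the wrist camera has in their place "tool_from_camera" (4x4, takes a point from camera to tool coordinates, whose origin is the TCP and whose axes are the flange's). Camera axes: x right, y down, z forward; pixel columns grow to the right and rows downward; lengths in m; the calibration is good to about 2 mm. A picture is of the moment at which its call begins: read the wrist's pose just before it. calibration takes no time and is no camera call.
A pose or a line that the arm cannot do raises env.IKError and nothing moves.
- env.close_job(): hands the job in; it is judged then, once.
Trained networks look in the newest picture that a camera, given by its name, has taken for a name from the list of things; names that differ only in an ending like _2 or _b are one class to them, and where a whole thing is asked for, a point or a joint stands for the part that bears it (a point fixed in the world has none). Each returns a list of dicts, best first, with "score" (0 to 1); they miss things now and then, are a little off and sometimes report something else, mostly with a low value. They report only what shows in the picture. A call takes as long as a camera call.
- env.masks_of(camera, target): "pixels" (384x512 bool, what is visible of it) and "location" ([column, row] in pixels, amid what is visible of it).
- env.tip_of(camera, target): "location" ([column, row] in pixels: a listed point, or the origin of a listed thing).
The state is a dict: "time_s": time; "q": joint angles; "joint_vel": joint speeds; "tau": joint torques, N m; "ee_pos": TCP position; "ee_rot": TCP orientation; "contact_force": force on the tool from outside, world axes, zero at the start; "ft_torque": the same for the moment, N m; "finger_gap": finger opening in m; "gripper_force": force on a finger pad.
Only numpy, scipy, OpenCV 4.12 (cv2) and the standard library are available. Lean on these libraries where they do the work, as an engineer would, in place of code of your own. Each camera call takes 0.05 s, during which the arm holds its last target. There are 200 camera calls.

## Task

Bring the tablets in the round weekly tablet dispenser to its outlet: with a fingertip, flick the wheel counter-clockwise (seen from above) by its teeth until the one compartment that holds tablets clicks to rest inside the white outlet frame, above the chute, and never one click further. Nothing is to be picked up: the dispenser, mug, egg cup and little glass stay standing where they are.

Things in the scene. Friction and masses are not known exactly. Their poses are not given: they have to be found in the camera images.
- dispenser: Round tablet dispenser, loose on the worktop, about 0.9 kg. White round foot 104 mm across, 23 mm high; on it a grey open-topped toothed wheel up to 44 mm; on the axis a grey hub cap (radius 13 mm) up to 52 mm. Origin: centre of the underside, on the axis; z up; -x points to the outlet: a white chute below the teeth, 35 mm wide, 16 mm high, out to 86 mm from the axis, and the outlet frame.
- wheel (a joint): Angle of the wheel, rad, growing counter-clockwise seen from above; 0 = tablets at rest at the outlet. The wheel has a rest each 0.8976 rad (1/7 turn, one click). It starts 2 or 3 clicks short of 0, at -1.795 or -2.693; a stop blocks it at -2.96. Pushed more than half a click past a rest and freed, it runs on to the next rest; pushed less, it runs back. A slow push (under 0.15 m/s) does not make it coast on.
- tooth (a point): Outer end of the tooth next counter-clockwise from the tablets; turns with the wheel. The 7 teeth are bars 9 mm thick, from 50 to 80 mm from the axis, 28 to 44 mm above the worktop, 0.5 to 1 N turns it. Seen from the axis they stand at dispenser -x direction + joint value + (k + 1/2) x 0.8976 rad (k whole, counter-clockwise), the middles of the free gaps at joint value + k x 0.8976.
- tablets (a point): Middle of the one compartment with tablets (two capsules, one round, white; six like wedge compartments are empty), 36 mm from the wheel's axis, 36 mm above the worktop; turns with the wheel
- outlet (a point): Middle of the outlet frame: a fixed triangle of thin white bars (46 to 49 mm above the worktop) from the hub to 50 mm from the axis, bounding one compartment, above the chute; this point is 36 mm from the axis, 45 mm above the worktop
- mug: White cup with a handle, 64 x 91 x 51 mm, a bystander; origin at the centre of its underside
- egg_cup: Cream egg cup, 48 mm across, 51 mm high, a bystander; origin at the centre of its underside
- shot_glass: Small clear glass, 45 mm across, 63 mm high, a bystander; origin at the centre of its underside

How it is judged:
At the end, for the whole second after the job is handed in: The wheel rests at the click where the tablets are at the outlet (joint within 0.12 rad of 0, tablets within 10 mm of the outlet point, at rest); the dispenser, mug, egg cup and little glass stand upright within 20 mm of where they began (value of joint wheel between -0.12 and 0.12 rad and horizontal distance between tablets and outlet below 0.01 m and velocity of joint wheel between -0.1 and 0.1 rad/s and distance of each of dispenser, mug, egg_cup, shot_glass from where it was at the start of the episode below 0.02 m and angle between dispenser's own z axis and vertical below 0.05 rad and angle between each of mug, egg_cup, shot_glass's own z axis and vertical below 0.1 rad); the robot touches nothing.
It fails at once if the wheel is clicked on past the outlet (value of joint wheel above 0.5 rad).
It fails at once if the dispenser is lifted, tipped or pushed away (height (world z) of dispenser above 0.01 m or angle between dispenser's own z axis and vertical above 0.15 rad or distance of dispenser from where it was at the start of the episode above 0.02 m).
It fails at once if a bystander is moved or lifted (distance of any of mug, egg_cup, shot_glass from where it was at the start of the episode above 0.02 m).
It also fails if it takes over 48 s, if anything falls off the work surface, if the arm or the gripper's body presses on something with over 40 N, if the wrist force passes 120 N, or if a joint passes its speed limit or range.

## Working session

There is one attempt and no reset: what is moved stays moved. The work goes in short steps, each a Python script; the robot and the scene stay as the last script left them, time stands still between calls to the robot, and variables do not carry over. Pictures are saved under pics/ and viewed, at most 10 in all, crops included, and the job is handed in when it is done.

```bash
mkdir -p pics; cat > h.py <<'E'
import numpy as np, cv2
from bench import env
def ray(cam,px):
    c=env.calibration(cam)
    if cam=="wrist":
        s=env.observe(); from scipy.spatial.transform import Rotation as R
        w,x,y,z=s["ee_rot"]; T=np.eye(4); T[:3,:3]=R.from_quat([x,y,z,w]).as_matrix(); T[:3,3]=s["ee_pos"]
        M=T@c["tool_from_camera"]
    else: M=np.array(c["world_from_camera"])
    d=np.array([(px[0]-c["cx"])/c["fx"],(px[1]-c["cy"])/c["fy"],1.])
    return M[:3,3],M[:3,:3]@d
def at(cam,px,z):
    o,d=ray(cam,px); return o+d*(z-o[2])/d[2]
def snap(cam,name):
    im=env.capture(cam); cv2.imwrite(f"pics/{name}.png",im[:,:,::-1]); return im
Z=dict(dispenser=0,tooth=.036,tablets=.036,outlet=.045,mug=0,egg_cup=0,shot_glass=0)
def find(cam,names=Z):
    for n in names:
        for r in env.tip_of(cam,n)[:2]:
            print(cam,n,round(r["score"],2),np.round(r["location"],1),np.round(at(cam,r["location"],Z[n]),4))
E
python3 - <<'E'
from h import *
a=snap("scene","a"); 
find("scene")
b=snap("side","b"); find("side")
cv2.imwrite("pics/ab.png",cv2.resize(np.hstack([a,b])[:,:,::-1],(800,300)))
print(env.observe()["ee_rot"],env.observe()["time_s"])
E
```

```text
scene dispenser 0.63 [319.9 216.3] [ 0.533  -0.1918  0.    ]
scene tooth 0.7 [289.6 194. ] [ 0.5931 -0.1504  0.036 ]
scene tablets 0.72 [314.  192.6] [ 0.5729 -0.2015  0.036 ]
scene outlet 0.64 [328.3 207.8] [ 0.4991 -0.1818  0.045 ]
scene mug 0.81 [271.6 187.4] [ 0.6869 -0.1636  0.    ]
scene egg_cup 0.91 [315.3 178.7] [ 0.6723 -0.2835  0.    ]
scene shot_glass 0.82 [253. 211.] [ 0.6189 -0.0736  0.    ]
side dispenser 0.86 [276.4 187.5] [ 0.5416 -0.2099  0.    ]
side tooth 0.64 [250.7 186.9] [ 0.6022 -0.1341  0.036 ]
side tablets 0.78 [266.5 179.6] [ 0.5667 -0.1841  0.036 ]
side outlet 0.56 [290.1 176.3] [ 0.5024 -0.1957  0.045 ]
side mug 0.68 [219.5 190.4] [ 0.6997 -0.1686  0.    ]
side egg_cup 0.74 [236.8 208.5] [ 0.6292 -0.0768  0.    ]
side egg_cup 0.7 [240.9 175.3] [ 0.6597 -0.2757  0.    ]
side shot_glass 0.85 [237.3 207.8] [ 0.6286 -0.0805  0.    ]
[1.37436292e-05 1.53318523e-01 9.88176817e-01 9.12547110e-05] 0.8
```

View pics/a.png

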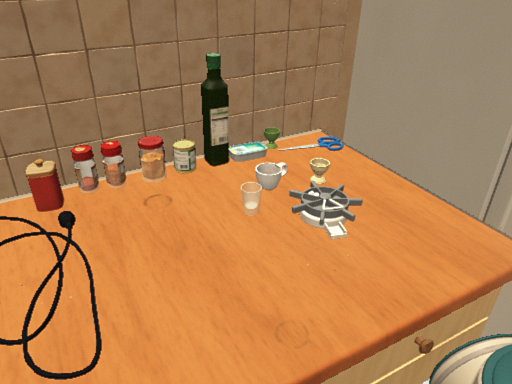

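View pics/b.png

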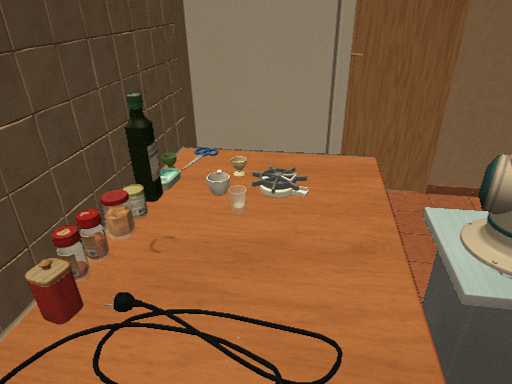

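The pictures show the dispenser at about (324,205) in the scene view and (279,182) in the side view. Its chute points towards the robot, and the mug, egg cup and glass stand behind it. Next I close the fingers and look from above.

```bash
python3 - <<'E'
from h import *
env.clamp(20)
print(np.round(env.calibration("wrist")["tool_from_camera"],3))
env.move_to([0.48,-0.2,0.27],[0,0,1,0])
s=env.observe();print(s["ee_pos"],s["ee_rot"],s["time_s"],s["finger_gap"],s["q"])
a=snap("wrist","c"); find("wrist")
E
```

```text
[[ 0.    -0.951 -0.31   0.08 ]
 [ 1.    -0.     0.001  0.001]
 [-0.001 -0.31   0.951 -0.142]
 [ 0.     0.     0.     1.   ]]
[ 0.48025007 -0.19933506  0.2699703 ] [ 4.20111703e-05 -5.02183862e-04  9.99999858e-01  1.74336885e-04] 4.4167 -0.00022682319209677327 [-5.27535971e-01  1.72382965e-01  1.54852789e+00  3.47418946e-04
  1.42078490e+00 -2.09938861e+00]
wrist dispenser 0.78 [250.6 185.2] [ 0.5329 -0.2027  0.    ]
wrist tooth 0.73 [288.8 244.5] [ 0.6021 -0.1531  0.036 ]
wrist outlet 0.73 [261.6 171.1] [ 0.501  -0.1896  0.045 ]
wrist egg_cup 0.95 [196.3 270.7] [ 0.664 -0.283  0.   ]
wrist egg_cup 0.33 [344.6 244.8] [ 0.6217 -0.0698  0.    ]
wrist shot_glass 0.64 [347.1 247. ] [ 0.6252 -0.066   0.    ]
```

View pics/c.png

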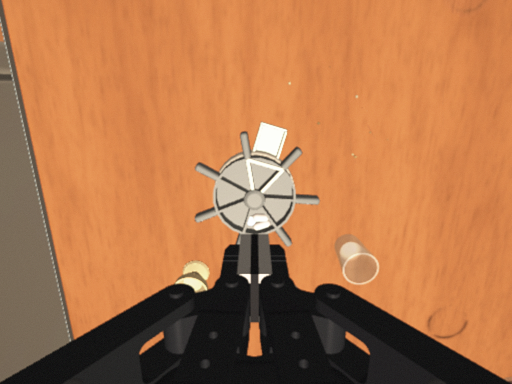

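The wrist view shows the hub at (255,199), the chute at (269,140) and the tablets at (257,222). Tooth tips are at about (245,135), (298,152), (318,200), (289,243), (198,218) and (199,167). Counter-clockwise from the tablets to the outlet is 3 clicks, so the joint is at −2.693. Next I fit the axis and outlet direction, then sweep the first push.

```bash
cat > fit.py <<'E'
from h import *
from scipy.optimize import least_squares
A=2*np.pi/7
def fit(tips,ks):
    P=np.array([at("wrist",t,.038)[:2] for t in tips])
    f=lambda p:(p[:2]+.079*np.c_[np.cos(p[2]+np.array(ks)*A),np.sin(p[2]+np.array(ks)*A)]-P).ravel()
    r=least_squares(f,[.535,-.2,np.pi]); return r.x,np.abs(r.fun).max()
E
python3 - <<'E'
from fit import *
# ccw order in image: (298,152)=-0.5,(245,135)=+.5,(199,167)=1.5,(198,218)=2.5,(318,200)=-1.5,(289,243)=-2.5
print(fit([(298,152),(245,135),(199,167),(198,218),(318,200),(289,243)],[-.5,.5,1.5,2.5,-1.5,-2.5]))
print("hub",at("wrist",(255,199),.052),"chute end",at("wrist",(274,125),.016), at("wrist",(269,140),.016))
E
```

```text
(array([ 0.53583664, -0.1975889 ,  2.85224176]), np.float64(0.0026571661766150445))
hub [ 0.5332362  -0.19755093  0.052     ] chute end [ 0.45102334 -0.17452838  0.016     ] [ 0.4692777  -0.18031631  0.016     ]
```

```bash
cat >> fit.py <<'E'
C=np.array([.535,-.1975]); PHI=2.852; Rr=.068; ZT=.031
def pt(th,z=ZT): return [C[0]+Rr*np.cos(th),C[1]+Rr*np.sin(th),z]
def sweep(t0,t1,rate=.06,n=None):
    for t in np.linspace(t0,t1,n or int(np.ceil(abs(t1-t0)/.2))+1)[1:]:
        if env.movel(pt(t),rate=rate,stop_force=8): print("STOP at",t,env.observe()["contact_force"]); return True
E
python3 - <<'E'
from fit import *
s=PHI-2*A
env.move_to(pt(s,.12),[0,0,1,0])
print(env.movel(pt(s),rate=.08,stop_force=6))
sweep(s,PHI-.55+1.5*A-.24)
o=env.observe();print(o["ee_pos"],o["time_s"],o["contact_force"])
snap("wrist","d");find("wrist",["tooth","tablets","outlet"])
a=snap("scene","e");find("scene",["tooth","tablets","outlet","dispenser"])
E
```

```text
False
[ 0.46957466 -0.21601635  0.03102757] 11.35 [ 0.42772584  0.26466741 -0.68822438]
wrist tooth 0.88 [347.3 237.4] [ 0.4596 -0.1707  0.036 ]
```

View pics/d.png

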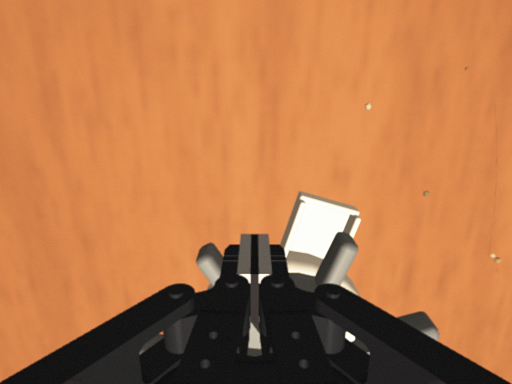

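The wrist view shows a tooth tip at (347,237), above the chute. The pushed tooth is at about (208,255), just ahead of the finger, and a bit of the tablets shows at (350,335). That gives a joint of about −0.5. Next I push 0.3 rad more, which stays short of 0, then retract and check.

```bash
python3 - <<'E'
from fit import *
e=PHI-.55+1.5*A-.24
sweep(e,e+.32,rate=.05)
sweep(e+.32,e+.22)
print(env.movel(pt(e+.22,.12),rate=.15))
env.move_to([0.48,-0.2,0.27],[0,0,1,0]); env.hold(.3)
o=env.observe();print(o["ee_pos"],o["time_s"],o["contact_force"])
snap("wrist","f");find("wrist",["tooth","tablets","outlet","dispenser"])
E
```

```text
False
[ 0.47947282 -0.1999531   0.26844561] 14.5 [-0.38579825  0.55755607  0.10667065]
wrist tooth 0.91 [243.1 135. ] [ 0.4592 -0.2114  0.036 ]
wrist tooth 0.21 [252.  187.1] [ 0.5227 -0.2012  0.036 ]
wrist tablets 0.82 [262.2 170.5] [ 0.502 -0.189  0.036]
wrist outlet 0.96 [262.8 171.7] [ 0.5013 -0.1886  0.045 ]
wrist dispenser 0.56 [250.6 184.9] [ 0.532  -0.2034  0.    ]
```

View pics/f.png

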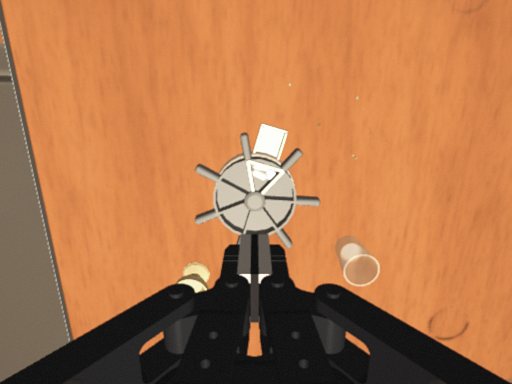

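The tablets (262,171) now sit inside the outlet frame and the teeth are back at rest at the same pixels as before. The dispenser, egg cup and glass have not moved, and the robot is clear, so I hand in.

```bash
python3 -c "
from bench import env
print(env.close_job())"
```

```text
the job is handed in; nothing more can be done
None
```

I turned the wheel three clicks counter-clockwise, the last camera view showed the tablets at rest inside the outlet frame with the dispenser unmoved, and I handed in the job; it returned no verdict.

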